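# Press the lens barrel home in the particle sizer's sprung V-block

## Robot

A 6-joint arm with a two-finger parallel gripper is mounted at the origin on the work surface. World frame = base frame: x ahead of the robot, y to its left, z up, the work surface at z = 0. Lengths are in mm, angles in degrees, forces in N, time in s.
With the tool pointing down it reaches from about 425 to 950 mm from the base axis. Payload 3.5 kg.
Tool frame: the origin (TCP) lies between the finger pads; the fingertips stand 8 mm ahead of it and the grasp point (between the pads) lies 11 mm behind it; z points along the fingers, y is the line along which they close (so a half turn about z gives the same grasp; the last joint's range is limited). The gripper opens to 85 mm and grips with 20 to 120 N. Pads are 22 mm wide; open, the fingers measure 114 mm over their backs; the gripper's body (76 mm by 85 mm) begins 54 mm behind the grasp point. The pads swing forward as they close: fully open they stand 13 mm farther back than shut.
Start: joints at [-74.083, 16.404, 90.338, -0, 73.258, -8.594], TCP at [280.058, -614.144, 204.825] pointing down, gripper open.
Joint ranges: [-158.93, 158.93], [-51.34, 127.21], [12.03, 142.37], [-87.48, 267.48], [13.55, 161.25], [-162.69, 162.69]. Speed limits (degrees/s): [159.86, 159.86, 180, 180, 180, 180].

## Interface

Orientations are given as a 3x3 rotation matrix whose columns are the frame's x, y, z axes.
In Python, from bench import robot gives the robot as it stands. The module is installed in compiled form; this text tells all that it offers.
- The arm moves only by the shell command python3 -m creep 'ROWS' [FORCE]. ROWS is JSON, a list of rows, each a list of 5 numbers: the shift along the tool's x, y, z in cm, then the turn about the tool's z in degrees, then the closure in counts, from 0 (fully open) to 255 (shut). In form: [[tx, ty, tz, twist, jaw], ...]. A call has 1 to 10 rows; each row is the pose to reach, as a shift and turn from the pose commanded when the call began, along the tool's axes at that moment; what a row does not reach only later rows make up. A row lasts 1/10 s, in which the tool goes at most 50 mm and 8.59 degrees, less where a joint would pass 70% of its speed; a pose out of reach is approached as far as the arm can. A call with a gripper value outside its range is refused whole. The fingers move at their own pace and stop on an object; FORCE is the grip in N (left out, the last holds). Time passes only in rows, so rows that repeat a pose let the fingers close. It gives the time, the measured TCP pose, the force, the opening and the grip force at its end, in the units of the state.
- robot.read_state(): the state, without advancing time (a new reading comes with each control period).
- robot.camera(name): name is "side" or "top" or "wrist"; returns a dict with "pixels" (480x640x3 uint8, red, green, blue), "range_z" (480x640 float32, mm along the optical axis (not along the pixel's ray), 0 where there is no reading), "vertical_fov" (degrees; the focal length in pixels is half the picture's height over the tangent of half this angle, whatever the lens; pixels are square), "cx", "cy" (the principal point, pixels), "dist_coeffs" ([k1, k2, p1, p2, k3] as OpenCV has them; the pictures are not rectified), "world_from_camera" (4x4, takes a point from camera to world coordinates); the wrist camera has in their place "T_tool_cam" (4x4, takes a point from camera to tool coordinates, whose origin is the TCP and whose axes are the flange's). Camera axes: x right, y down, z forward; pixel columns grow to the right and rows downward; lengths in mm; the calibration is good to about 2 mm. A picture is of the moment at which its call begins: read the wrist's pose just before it.
- robot.hand_in(): hands the job in; it is judged then, once.
The state is a dict: "time": time; "qpos": joint angles; "joint_vel": joint speeds; "effort": joint torques, N m; "position": TCP position; "orientation": TCP orientation; "wrist_force": force on the tool from outside, world axes, zero at the start; "moment": the same for the moment, N m; "finger_gap": finger opening in mm; "gripper_force": force on a finger pad.
Only numpy, scipy, OpenCV 4.12 (cv2) and the standard library are available. Lean on these libraries where they do the work, as an engineer would, in place of code of your own. Each camera call takes 0.05 s, during which the arm holds its last target. There are 200 camera calls.

## Task

Take the metal lens barrel from its grey parking rest and bring it, glass end first, lengthwise under the lens bay's bridge into the V-block, its glass end up against the end stop, without pushing against the bridge. Press it down on both faces of the V until the sprung V-block has sunk about half of its 12 mm travel, and finish while still holding it pressed there with the gripper's fingers. Leave the other things on the bench alone.

Things in the scene. Friction and masses are not known exactly. Their poses are not given: they have to be found in the camera images.
- barrel: Lens barrel, straight bare-metal cylinder lying level, 110 mm long, 0.25 kg (varies by a fifth). Origin at its middle on its axis; +x runs along the axis to the glass end. 44 mm in diameter over the middle 70 mm (grip it there, best 0 to 25 mm behind the middle), 48 mm over the 20 mm at either end (the lands that rest on the V). May be rolled about x.
- glass_end (a point): Centre of the barrel's glass end face, 55 mm ahead of barrel along its axis. The other end is plain metal with a small black disc.
- rest: Grey plastic V-shaped parking rest, fixed, 110 mm long (x) and 36 mm wide, narrower than the barrel, so that fingers pass down either side. Origin at the centre of its underside on the bench. The barrel lies in it with its axis 50 mm above the bench, along the rest's x. It may stand to the robot's left or right.
- bay: Lens jig (bay) of a bench particle sizer, fixed: grey base plate 190 (x) x 110 (y) x 12 mm, origin at the centre of its underside on the bench, x level along the V away from the robot, y left, z up. The sprung V-block stands along its middle from x = -85 to 65 mm; it is 36 mm wide and clear of the base, so fingers pass down either side. A barrel lying in the V has its axis over y = 0, 75 mm above the bench when the block is up.
- bridge (a point): Middle of the bridge bar's underside, 113 mm above the bench, at x = 42 mm, y = 0 in the bay. The fixed aluminium bar crosses over the V, 20 mm along x (32 to 52 mm) and 10 mm thick, on two posts whose inner sides are at y = +-48 mm.
- v_root (a point): Bottom line of the V at the middle of the bay's length, 27.7 mm below the axis of a seated barrel; sinks with the block. The V's two faces, with slippery white plastic liners, rise from it at 30 degrees to the left and right; the barrel's lands touch them 12 mm either side of the middle.
- vblock (a joint): How far the sprung V-block has sunk, in m: 0 up, 0.012 at the bottom. Besides, the block floats sideways by 3 mm either way on weak springs (0.1 N per mm) and so centres itself under the barrel. The barrel's weight alone does not sink it; it starts to sink at 4 N in all and needs 1.2 N more for each mm; the barrel sinks with it.
- stop (a point): Centre of the end stop's face: an upright plate 34 mm wide and 6 mm thick closing the far end of the V, its top 80 mm above the bench, at x = 65 mm in the bay; this point is on the axis of a seated barrel (75 mm above the bench) and sinks with the block. The barrel's glass end comes to rest against it.
- crucible: Bystander: small white crucible, 42 mm wide, 34 mm high. Origin under it.
- spatula: Bystander: spatula 160 mm long, lying on the bench.
- weight: Bystander: brass weight with a knob, 30 mm wide, 46 mm high. Origin under it.
- beaker: Bystander: glass beaker, 72 mm wide, 85 mm high. Origin under it.
- flask: Bystander: conical glass flask, 72 mm wide, 110 mm high. Origin under it.
- jar: Bystander: jar, 60 mm wide, 80 mm high. Origin under it.
- brush: Bystander: brush 180 mm long, lying on the bench.
There are look-alikes about, which are no part of the job. Of the things like the rest, leave any that is blue or red; of the rest the smaller one is meant.

How it is judged (in metres and radians):
On the way, in this order (a step that is already met when the one before it is completed fails the run):
1. the barrel is lifted clear of its rest (height (world z) of barrel above 0.075 m and contact force between barrel and rest below 0.1 N and contact force between the fingers and barrel above 2 N), for 0.2 s.
2. the glass end is under the bridge (x of glass_end in the frame of bay between 0.035 and 0.07 m and y of glass_end in the frame of bay between -0.03 and 0.03 m and z of glass_end in the frame of bay below 0.1 m), for 0.1 s.
At the end, for the whole second after the job is handed in: The barrel lies in the V, in line with it within 0.05 rad, its glass end within 5 mm of the stop point; the V-block is sunk by 3 to 9.5 mm, the barrel presses on each face with more than 2 N, the gripper's fingers touch it with more than 2 N, and it is still (distance between glass_end and stop below 0.005 m and angle between the x axis of barrel and the x axis of bay, either way round below 0.05 rad and value of joint vblock between 0.003 and 0.0095 m and contact force between barrel and vblock_c2 above 2 N and contact force between barrel and vblock_c3 above 2 N and contact force between the fingers and barrel above 2 N and linear speed of barrel below 0.02 m/s); the arm keeps its last pose, push and grip.
It fails at once if the barrel pushes against the bridge with more than 10 N (contact force between barrel and bay_c1 above 10 N or contact force between barrel and bay_c2 above 10 N or contact force between barrel and bay_c3 above 10 N).
It fails at once if a bystander is moved by more than 30 mm (distance of any of crucible, spatula, weight, beaker, flask, jar, brush from where it was at the start of the episode above 0.03 m).
It also fails if it takes over 45 s, if anything falls off the work surface, if the arm or the gripper's body presses on something with over 40 N, if the wrist force passes 120 N, or if a joint passes its speed limit or range.

## Working session

There is one attempt and no reset: what is moved stays moved. The work goes in short steps, Python scripts to look and compute and a shell command to move; the robot and the scene stay as the last step left them, time stands still between calls to the robot, and variables do not carry over. Pictures are saved under pics/ and viewed, at most 10 in all, crops included, and the job is handed in when it is done.

```bash
mkdir -p pics; cat > h.py <<'E'
import numpy as np, cv2, pickle
from bench import robot
def grab(n, save=None):
    s=robot.read_state(); c=robot.camera(n)
    if n=='wrist':
        T=np.eye(4);T[:3,:3]=s['orientation'];T[:3,3]=s['position']
        c['W']=T@np.array(c['T_tool_cam'])
    else: c['W']=np.array(c['world_from_camera'])
    f=240/np.tan(np.radians(c['vertical_fov'])/2)
    c['K']=np.array([[f,0,c['cx']],[0,f,c['cy']],[0,0,1.]])
    if save: cv2.imwrite('pics/%s.png'%save,c['pixels'][:,:,::-1]); pickle.dump(c,open(save+'.pkl','wb'))
    return c
def rays(c,uv):
    p=cv2.undistortPoints(np.array(uv,float).reshape(-1,1,2),c['K'],np.array(c['dist_coeffs'],float)).reshape(-1,2)
    return np.c_[p,np.ones(len(p))]
def onplane(c,uv,z):
    d=rays(c,uv)@c['W'][:3,:3].T; o=c['W'][:3,3]
    return o+d*((z-o[2])/d[:,2])[:,None]
def cloud(c):
    v,u=np.mgrid[:480,:640]
    r=rays(c,np.c_[u.ravel(),v.ravel()])*c['range_z'].reshape(-1,1)
    P=r@c['W'][:3,:3].T+c['W'][:3,3]; P[c['range_z'].ravel()<=0]=np.nan
    return P.reshape(480,640,3)
E
python3 - <<'E'
from h import *
np.set_printoptions(precision=3,suppress=True)
s=robot.read_state();print(s)
for n in('top','side'):
    c=grab(n,n+'0');print(n,c['W'],c['K'][0,0],(c['range_z']>0).mean())
E
```

```text
{'time': 0.0, 'qpos': array([-74.082,  16.455,  90.425,   0.   ,  73.256,  -8.594]), 'joint_vel': array([ 0.007, -0.029,  0.07 ,  0.034, -0.039,  0.06 ]), 'effort': array([ -0.   , -40.598, -29.263,  -0.   ,   0.006,  -0.   ]), 'position': array([ 279.874, -613.449,  203.411]), 'orientation': array([[ 0.91 ,  0.415, -0.001],
       [ 0.415, -0.91 ,  0.002],
       [ 0.   , -0.002, -1.   ]]), 'wrist_force': array([-0.411,  0.113,  0.426]), 'moment': array([ 0.014,  0.056, -0.011]), 'gripper_force': 0.0, 'finger_gap': 85.60890221086478}
top [[  -0.024   -0.988    0.152  372.997]
 [  -1.       0.025    0.007 -115.739]
 [  -0.011   -0.151   -0.988 1340.803]
 [   0.       0.       0.       1.   ]] 569.4761441648651 0.9958235677083334
side [[ -0.738  -0.463   0.491 -65.463]
 [ -0.675   0.486  -0.556 588.642]
 [  0.019  -0.741  -0.671 968.743]
 [  0.      0.      0.      1.   ]] 607.6241881217745 0.9959244791666667
```

View pics/top0.png

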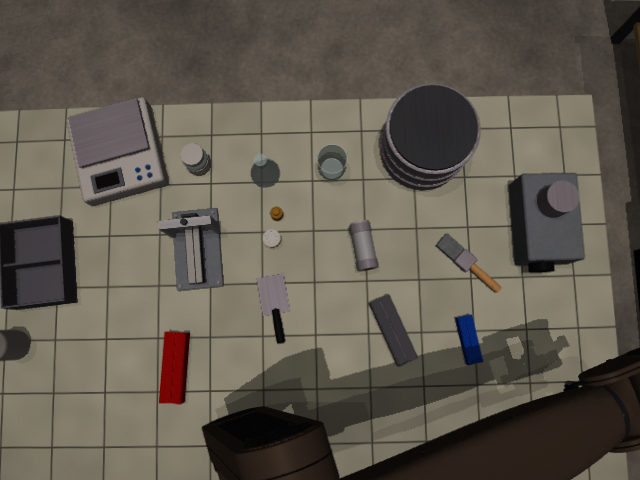

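View pics/side0.png

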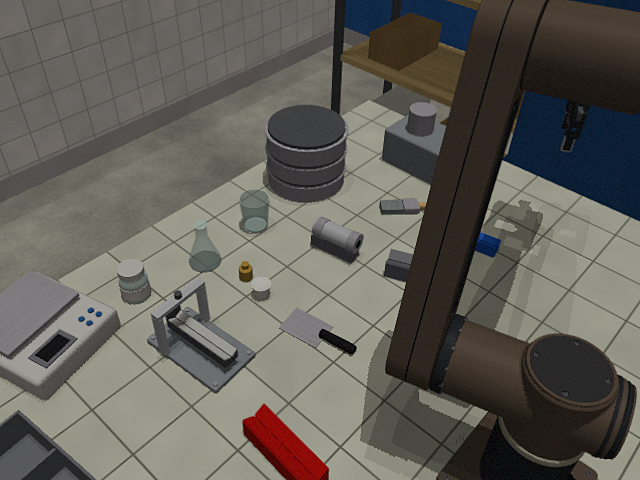

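Top: the bay is at (197,250), with its bridge at (186,222). The barrel lies on a grey rest at (363,245). The look-alike rests are an empty, larger grey one at (393,330), a blue one at (469,338) and a red one at (174,367). The smaller grey one, carrying the barrel, fits the description. In the side view the near end at (358,243) seems to show the black disc, so the glass should face away. I'll confirm in a crop and measure.

```bash
python3 - <<'E'
from h import *
np.set_printoptions(precision=1,suppress=True)
t=pickle.load(open('top0.pkl','rb'));s=pickle.load(open('side0.pkl','rb'))
A=cv2.resize(t['pixels'][205:295,335:395],(400,600),interpolation=cv2.INTER_CUBIC)
B=cv2.resize(s['pixels'][205:265,300:380],(400,300),interpolation=cv2.INTER_CUBIC)
C=cv2.resize(s['pixels'][275:395,140:260],(400,300),interpolation=cv2.INTER_CUBIC)
cv2.imwrite('pics/crop1.png',np.hstack([A,np.vstack([B,C])])[:,:,::-1])
for c,n,(u0,u1,v0,v1) in((t,'top',(335,395,205,285)),(s,'side',(300,380,205,265))):
    P=cloud(c)[v0:v1,u0:u1].reshape(-1,3)
    m=(P[:,2]>55)&(P[:,2]<90);Q=P[m]
    r=cv2.minAreaRect(Q[:,:2].astype(np.float32));print(n,'barrel',m.sum(),r,np.percentile(Q[:,2],95))
for c,n,(u0,u1,v0,v1) in((t,'top',(150,235,200,300)),(s,'side',(140,265,270,395))):
    P=cloud(c)[v0:v1,u0:u1].reshape(-1,3)
    for lo,hi,k in((8,17,'base'),(112,132,'bridge'),(45,75,'V')):
        Q=P[(P[:,2]>lo)&(P[:,2]<hi)]
        print(n,k,len(Q),cv2.minAreaRect(Q[:,:2].astype(np.float32)),np.median(Q[:,2]))
# plate corner contour in top
P=cloud(t)
print('bench z',np.nanmedian(P[380:400,230:300,2]),np.nanmedian(P[270:290,300:340,2]))
E
```

```text
top barrel 924 ((572.826171875, -207.9097442626953), (110.65084075927734, 46.43098831176758), 9.141222953796387) 74.87442923456776
side barrel 712 ((569.2960205078125, -203.1997528076172), (113.00130462646484, 48.76057434082031), 9.75085163116455) 72.01905322234633
top base 1838 ((574.14794921875, 170.37271118164062), (209.8235626220703, 142.17303466796875), 6.517526626586914) 11.691286201154753
top bridge 501 ((623.0130615234375, 188.7812042236328), (21.429113388061523, 117.71743774414062), 3.6616289615631104) 122.02901788166832
top V 902 ((577.4041748046875, 197.99098205566406), (111.36305236816406, 155.76979064941406), 74.7689437866211) 52.15405770123766
side base 2514 ((604.5146484375, 138.13819885253906), (249.86895751953125, 298.923583984375), 69.01618194580078) 10.92898428354539
side bridge 686 ((620.9850463867188, 190.92588806152344), (25.339859008789062, 118.60269927978516), 4.806172847747803) 120.79530480036493
side V 1625 ((633.5567626953125, 193.50096130371094), (283.7716979980469, 117.44123840332031), 9.606710433959961) 51.396503017110035
bench z -0.84048657949279 -0.693893817821845
```

View pics/crop1.png

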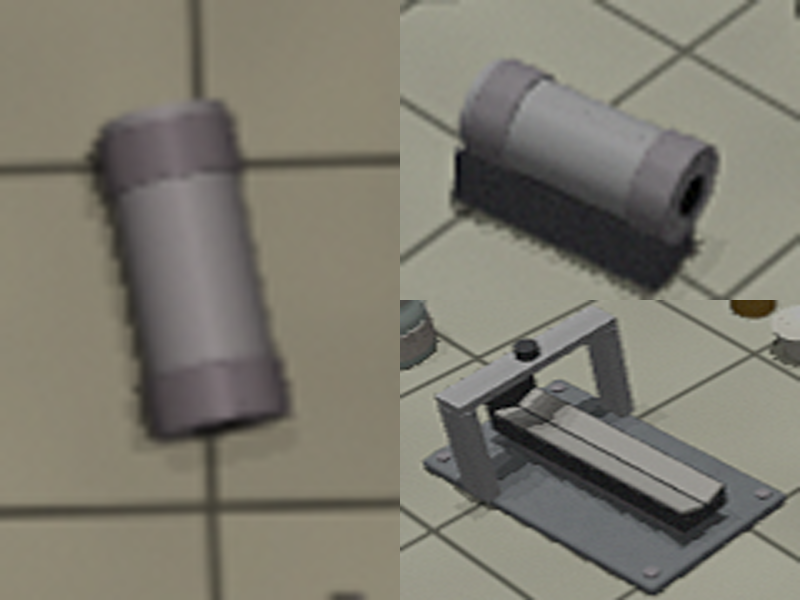

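The crop confirms the barrel on the smaller grey rest. The black disc end faces the robot, so the glass end points away (+x, yaw about 9.4°). The bay opens towards the robot, with its bridge at the far end and a knob on the bar. I'll hover over the grasp point.

```bash
python3 -m creep '[[41.3,-25.6,0,15,0],[41.3,-25.6,0,15,0],[41.3,-25.6,0,15,0],[41.3,-25.6,0,15,0],[41.3,-25.6,0,15,0],[41.3,-25.6,0,15,0],[41.3,-25.6,0,15,0],[41.3,-25.6,0,15,0],[41.3,-25.6,0,15,0],[41.3,-25.6,0,15,0]]' 80
python3 -m creep '[[0,0,0,0,0],[0,0,0,0,0]]'
python3 - <<'E'
from h import *
np.set_printoptions(precision=2,suppress=True)
c=grab('wrist','w1');print(c['T_tool_cam'],c['K'][0,0])
P=cloud(c);Q=P[(P[...,2]>55)&(P[...,2]<85)]
Q=Q[(np.abs(Q[:,0]-570)<90)&(np.abs(Q[:,1]+205)<70)]
print(len(Q),cv2.minAreaRect(Q[:,:2].astype(np.float32)),np.percentile(Q[:,2],95))
top=Q[Q[:,2]>np.percentile(Q[:,2],60)];print(top.mean(0),cv2.fitLine(top[:,:2].astype(np.float32),2,0,.01,.01).ravel())
s=robot.read_state();print(s['position'],s['orientation'],s['time'])
E
```

```text
time: 1.1
position: [550.5, -206.9, 204.3]
orientation: [[0.986, 0.167, -0.0], [0.167, -0.986, 0.001], [-0.0, -0.001, -1.0]]
wrist_force: [0.6, -0.8, 1.4]
finger_gap: 85.4
gripper_force: 0.0
time: 1.3
position: [549.6, -209.2, 204.3]
orientation: [[0.986, 0.167, -0.001], [0.167, -0.986, -0.0], [-0.001, -0.0, -1.0]]
wrist_force: [-1.3, -0.4, 0.4]
finger_gap: 85.4
gripper_force: 0.0
[[  -0.     -0.97   -0.26   65.76]
 [   1.     -0.      0.     -0.14]
 [  -0.     -0.26    0.97 -168.28]
 [   0.      0.      0.      1.  ]] 374.3199791968715
6873 ((571.7113037109375, -206.914306640625), (110.83979797363281, 46.5274543762207), 9.246618270874023) 72.96445527673373
[ 574.38 -206.57   71.56] [   0.99    0.16  574.38 -206.57]
[ 549.19 -210.09  204.33] [[ 0.99  0.17 -0.  ]
 [ 0.17 -0.99 -0.  ]
 [-0.   -0.   -1.  ]] 1.35
```

View pics/w1.png

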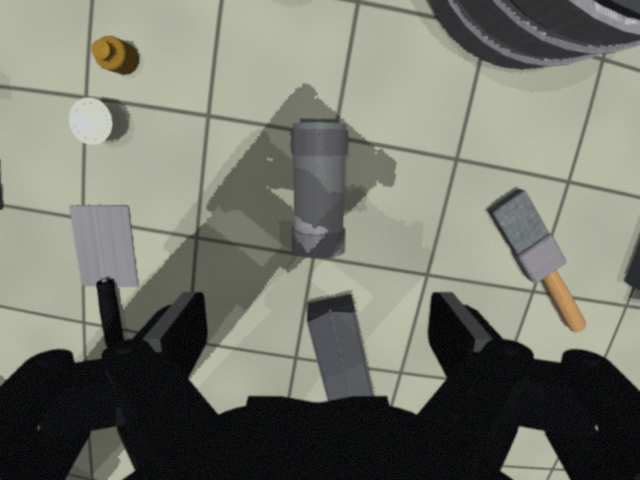

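The barrel is centred between the fingers at (320,190), aligned with the tool. Descend and grip.

```bash
python3 -m creep '[[0,0,5,0,0],[0,0,9,0,0],[0,0,13,0,0],[0,0,15,0,0],[0,0,16.7,0,0],[0,0,16.7,0,0],[0,0,16.7,0,0]]' 80
python3 -m creep '[[0,0,0,0,255],[0,0,0,0,255],[0,0,0,0,255],[0,0,0,0,255],[0,0,0,0,255],[0,0,0,0,255],[0,0,0,0,255],[0,0,0,0,255],[0,0,0,0,255],[0,0,0,0,255]]' 80
```

```text
time: 2.05
position: [549.1, -211.1, 38.0]
orientation: [[0.987, 0.163, -0.0], [0.163, -0.987, 0.0], [-0.0, -0.0, -1.0]]
wrist_force: [0.6, -0.8, 0.1]
finger_gap: 85.7
gripper_force: 0.0
time: 3.05
position: [554.2, -210.7, 45.2]
orientation: [[0.986, 0.165, 0.009], [0.165, -0.986, -0.002], [0.008, 0.004, -1.0]]
wrist_force: [-2.7, 5.5, 23.1]
finger_gap: 0.3
gripper_force: 11.7
```

```bash
python3 - <<'E'
from h import *
c=grab('wrist','w2');d=grab('side','s2');t=grab('top','t2')
a=c['pixels'][100:420,160:480]
b=cv2.resize(d['pixels'][160:320,260:460],(400,320),interpolation=cv2.INTER_CUBIC)
cv2.imwrite('pics/m2.png',np.hstack([a,b])[:,:,::-1])
s=robot.read_state();print(s)
E
```

```text
{'time': 3.2, 'qpos': array([-30.68337506,  16.2623349 , 108.64818772,   0.16389535,
        54.59046841,  49.71277993]), 'joint_vel': array([-0.0754075 , -0.0337533 ,  0.03068242, -0.02252311,  0.10752267,
       -0.02073755]), 'effort': array([-2.56855689e+00, -2.34772629e+01, -1.74781001e+01, -7.01121949e-01,
       -1.38710193e+00,  3.05274349e-03]), 'position': array([ 554.1823499 , -210.75873951,   45.25389887]), 'orientation': array([[ 0.98622291,  0.16519383,  0.00868129],
       [ 0.16522045, -0.98625364, -0.00244023],
       [ 0.00815884,  0.00384094, -0.99995934]]), 'wrist_force': array([-2.35807247,  5.97945867, 23.07960681]), 'moment': array([1.03731178, 0.55091671, 0.03648298]), 'gripper_force': 11.655210703611374, 'finger_gap': 0.45766918634989545}
```

View pics/m2.png

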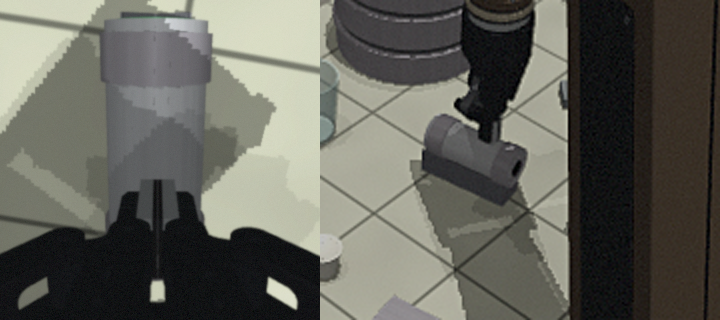

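```bash
python3 - <<'E'
from h import *
np.set_printoptions(precision=1,suppress=True)
s=pickle.load(open('s2.pkl','rb'));w=pickle.load(open('w2.pkl','rb'))
P=cloud(s)
for v in (225,229,233,237,241,245):
    print(v,[P[v,u].round(0).tolist() for u in (340,344,348)])
Q=P[210:265,300:365].reshape(-1,3);Q=Q[(Q[:,2]>40)&(Q[:,2]<80)]
m=np.abs((Q[:,:2]-[571.7,-206.9])@[.986,.162])<70
print('side barrel',cv2.minAreaRect(Q[m][:,:2].astype(np.float32)))
P=cloud(w)
for v in (115,125,150,200,250,275,290,310): print('w',v,P[v,317].round(0),P[v,300].round(0))
E
```

```text
225 [[556.0, -196.0, 92.0], [547.0, -198.0, 95.0], [543.0, -208.0, 91.0]]
229 [[554.0, -195.0, 81.0], [545.0, -197.0, 86.0], [541.0, -207.0, 82.0]]
233 [[555.0, -197.0, 67.0], [546.0, -199.0, 71.0], [541.0, -207.0, 69.0]]
237 [[551.0, -193.0, 60.0], [542.0, -196.0, 64.0], [535.0, -201.0, 65.0]]
241 [[547.0, -188.0, 54.0], [538.0, -192.0, 57.0], [529.0, -194.0, 61.0]]
245 [[545.0, -187.0, 44.0], [535.0, -188.0, 50.0], [526.0, -191.0, 53.0]]
side barrel ((569.802978515625, -202.30810546875), (114.30949401855469, 48.825767517089844), 11.339240074157715)
w 115 [ 630. -198.   18.] [ 628. -190.   26.]
w 125 [ 623. -199.   71.] [ 622. -193.   70.]
w 150 [ 614. -200.   72.] [ 613. -194.   73.]
w 200 [ 596. -204.   72.] [ 594. -197.   69.]
w 250 [ 576. -207.   73.] [ 575. -200.   71.]
w 275 [ 565. -209.   70.] [ 564. -202.   70.]
w 290 [ 565. -209.   86.] [ 564. -202.   86.]
w 310 [ 565. -209.  104.] [ 564. -203.  103.]
```

```bash
python3 - <<'E'
from h import *
np.set_printoptions(precision=1,suppress=True)
for n in('w1','w2'):
    w=pickle.load(open(n+'.pkl','rb'));T=np.array(w['T_tool_cam'])
    v,u=np.mgrid[:480,:640]
    r=rays(w,np.c_[u.ravel(),v.ravel()])*w['range_z'].reshape(-1,1)
    P=(r@T[:3,:3].T+T[:3,3]).reshape(480,640,3)
    m=(w['range_z']<185)&(w['range_z']>0)&(np.abs(P[...,0])<20)
    Q=P[m]; print(n,len(Q),Q[:,2].max()if len(Q)else 0)
    for a in np.arange(-70,70,5):
        q=Q[(Q[:,1]>=a)&(Q[:,1]<a+5)]
        if len(q):print(a,q[:,2].min().round(),q[:,2].max().round(),'x',q[:,0].min().round(),q[:,0].max().round())
E
```

```text
w1 66346 -37.81922726751105
-70 -110.0 -82.0 x -8.0 15.0
-65 -117.0 -80.0 x -12.0 14.0
-60 -122.0 -49.0 x -11.0 14.0
-55 -126.0 -45.0 x -12.0 15.0
-50 -100.0 -42.0 x -12.0 15.0
-45 -105.0 -38.0 x -11.0 18.0
-40 -111.0 -87.0 x -4.0 19.0
-35 -122.0 -95.0 x 9.0 19.0
-30 -123.0 -99.0 x 10.0 19.0
-25 -129.0 -103.0 x 10.0 20.0
-20 -129.0 -97.0 x 9.0 20.0
-15 -129.0 -97.0 x 9.0 20.0
-10 -128.0 -98.0 x 9.0 20.0
-5 -122.0 -98.0 x 10.0 13.0
0 -122.0 -99.0 x 9.0 13.0
5 -128.0 -98.0 x 9.0 20.0
10 -128.0 -98.0 x 9.0 20.0
15 -129.0 -98.0 x 10.0 20.0
20 -129.0 -103.0 x 9.0 20.0
25 -123.0 -99.0 x 10.0 19.0
30 -122.0 -95.0 x 9.0 19.0
35 -111.0 -87.0 x -4.0 19.0
40 -105.0 -38.0 x -11.0 18.0
45 -99.0 -42.0 x -12.0 15.0
50 -126.0 -46.0 x -12.0 15.0
55 -124.0 -47.0 x -11.0 14.0
60 -118.0 -81.0 x -12.0 14.0
65 -112.0 -82.0 x -9.0 15.0
w2 76318 -0.06289188241294141
-65 -118.0 -109.0 x 9.0 13.0
-60 -121.0 -102.0 x 4.0 15.0
-55 -121.0 -96.0 x 3.0 15.0
-50 -119.0 -90.0 x 3.0 14.0
-45 -118.0 -84.0 x -6.0 14.0
-40 -118.0 -78.0 x -8.0 14.0
-35 -123.0 -72.0 x -8.0 14.0
-30 -123.0 -2.0 x -17.0 15.0
-25 -123.0 -0.0 x -20.0 20.0
-20 -129.0 -14.0 x -14.0 20.0
-15 -129.0 -20.0 x 1.0 20.0
-10 -128.0 -22.0 x 4.0 20.0
-5 -122.0 -24.0 x -11.0 20.0
0 -122.0 -24.0 x -11.0 20.0
5 -128.0 -21.0 x 3.0 20.0
10 -129.0 -18.0 x 0.0 20.0
15 -129.0 -9.0 x -17.0 20.0
20 -122.0 -0.0 x -18.0 19.0
25 -123.0 -70.0 x -8.0 15.0
30 -122.0 -71.0 x -8.0 14.0
35 -118.0 -78.0 x -8.0 13.0
40 -118.0 -84.0 x -6.0 14.0
45 -119.0 -91.0 x 3.0 14.0
50 -121.0 -97.0 x 4.0 15.0
55 -121.0 -103.0 x 4.0 15.0
60 -118.0 -108.0 x 11.0 13.0
```

The clouds show the fingertips ending about 38 mm (open) and 25 mm (shut) behind the reported TCP. That is 33 mm short of the stated figure, so the jaws shut on top of the barrel. The barrel hasn't moved noticeably. I'll lift, open, re-measure and go about 35 mm deeper.

```bash
python3 -m creep '[[0,0,-3,0,255],[0,0,-7,0,255],[0,0,-10,0,0],[0,0,-10,0,0],[0,0,-10,0,0],[0,0,-10,0,0],[0,0,-10,0,0],[0,0,-10,0,0],[0,0,-10,0,0]]' 80
python3 - <<'E'
from h import *
np.set_printoptions(precision=3,suppress=True)
c=grab('wrist','w3')
P=cloud(c);Q=P[(P[...,2]>55)&(P[...,2]<85)]
Q=Q[(np.abs(Q[:,0]-570)<90)&(np.abs(Q[:,1]+205)<70)]
(cx,cy),wh,a=cv2.minAreaRect(Q[:,:2].astype(np.float32));print((cx,cy),wh,a,np.percentile(Q[:,2],95))
s=robot.read_state();R=s['orientation'];b=np.radians(a if a<45 else a-90)
g=np.array([cx,cy])-22*np.array([np.cos(b),np.sin(b)])
d=R.T@np.r_[g-s['position'][:2],2-s['position'][2]]
print('shift',d,'twist',np.degrees(np.arctan2(R[1,0],R[0,0])-b),s['position'])
E
```

```text
time: 4.1
position: [549.2, -209.6, 136.8]
orientation: [[0.986, 0.165, -0.002], [0.165, -0.986, 0.001], [-0.001, -0.001, -1.0]]
wrist_force: [-0.6, -0.2, 0.3]
finger_gap: 85.3
gripper_force: 0.0
(571.8207397460938, -206.57115173339844) (111.0226058959961, 46.481536865234375) 9.441484451293945 72.97248904949123
shift [  0.794   0.683 135.072] twist 0.06354026281213618 [ 549.363 -209.73   137.074]
```

```bash
python3 -m creep '[[0,0,5,0,0],[0,0,9,0,0],[0,0,11.5,0,0],[0,0,13.4,0,0],[0,0,13.4,0,0],[0,0,13.4,0,0]]' 80
python3 -m creep '[[0,0,0,0,255],[0,0,0,0,255],[0,0,0,0,255],[0,0,0,0,255],[0,0,0,0,255],[0,0,0,0,255],[0,0,0,0,255],[0,0,0,0,255]]' 80
```

```text
time: 4.75
position: [549.7, -209.9, 3.9]
orientation: [[0.986, 0.165, -0.0], [0.165, -0.986, 0.0], [-0.0, -0.0, -1.0]]
wrist_force: [-0.2, 0.2, 1.3]
finger_gap: 85.6
gripper_force: 0.0
time: 5.55
position: [550.7, -210.2, 5.7]
orientation: [[0.986, 0.165, 0.002], [0.165, -0.986, -0.001], [0.002, 0.001, -1.0]]
wrist_force: [-1.3, 1.3, 5.8]
finger_gap: 41.8
gripper_force: 81.0
```

Gripped (gap 42 mm, 81 N). Lift.

```bash
python3 -m creep '[[0,0,-2,0,255],[0,0,-5,0,255],[0,0,-9,0,255],[0,0,-12,0,255],[0,0,-15,0,255],[0,0,-15,0,255],[0,0,-15,0,255],[0,0,-15,0,255]]' 80
python3 -m creep '[[2.4,-39.3,0,5.2,255],[2.4,-39.3,0,5.2,255],[2.4,-39.3,0,5.2,255],[2.4,-39.3,0,5.2,255],[2.4,-39.3,0,5.2,255],[2.4,-39.3,0,5.2,255],[2.4,-39.3,0,5.2,255],[2.4,-39.3,0,5.2,255],[2.4,-39.3,0,5.2,255],[2.4,-39.3,0,5.2,255]]'
python3 - <<'E'
from h import *
c=grab('wrist','w4');d=grab('side','s4')
b=cv2.resize(d['pixels'][200:420,100:300],(400,440),interpolation=cv2.INTER_CUBIC)
a=cv2.resize(c['pixels'][:,:],(400,300),interpolation=cv2.INTER_AREA)
cv2.imwrite('pics/m4.png',np.hstack([np.vstack([a,np.zeros((140,400,3),np.uint8)]),b])[:,:,::-1])
s=robot.read_state();print(s['position'],s['orientation'],s['time'],s['finger_gap'])
E
```

```text
time: 6.35
position: [548.1, -209.0, 151.0]
orientation: [[0.986, 0.165, -0.004], [0.165, -0.986, 0.002], [-0.004, -0.003, -1.0]]
wrist_force: [-0.1, -0.0, -3.3]
finger_gap: 41.9
gripper_force: 81.3
time: 7.35
position: [506.7, 182.4, 151.4]
orientation: [[0.997, 0.078, -0.004], [0.078, -0.997, -0.001], [-0.004, 0.001, -1.0]]
wrist_force: [0.0, -0.8, -1.1]
finger_gap: 42.1
gripper_force: 81.9
[507.61765949 180.90461239 152.18819066] [[ 9.97205031e-01  7.46599319e-02 -2.83195308e-03]
 [ 7.46578548e-02 -9.97208861e-01 -8.32339833e-04]
 [-2.88619114e-03  6.18585928e-04 -9.99995644e-01]] 7.45 42.098940344256086
```

View pics/m4.png

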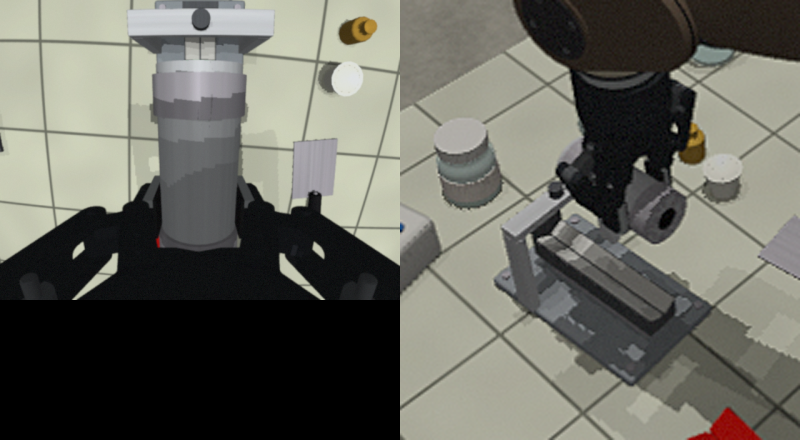

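The left view shows the barrel held in line with the V, with the bridge at (200,20) and the fingers either side. I'll measure the bridge and the held barrel from this picture.

```bash
python3 - <<'E'
from h import *
np.set_printoptions(precision=3,suppress=True)
w=pickle.load(open('w4.pkl','rb'));P=cloud(w)
Q=P.reshape(-1,3);m=(Q[:,2]>114)&(Q[:,2]<128)&(Q[:,0]>580)&(Q[:,0]<680)&(np.abs(Q[:,1]-188)<80);B=Q[m]
print('bridge',cv2.minAreaRect(B[:,:2].astype(np.float32)),np.median(B[:,2]))
for n in ('top0','side0'):
    X=cloud(pickle.load(open(n+'.pkl','rb'))).reshape(-1,3)
    X=X[(np.abs(X[:,1]-188)<80)&(np.abs(X[:,0]-622)<40)&(X[:,2]>116)&(X[:,2]<126)]
    l=cv2.fitLine(X[:,:2].astype(np.float32),2,0,.01,.01).ravel();print(n,X.mean(0),np.degrees(np.arctan2(-l[0]*np.sign(l[1]),abs(l[1]))))
l=cv2.fitLine(B[:,:2].astype(np.float32),2,0,.01,.01).ravel();print('w',B.mean(0),np.degrees(np.arctan2(-l[0]*np.sign(l[1]),abs(l[1]))))
# barrel: sections along tool-x ahead of grip
s=pickle.load(open('w4.pkl','rb'));W=w['W']@np.linalg.inv(np.array(w['T_tool_cam']))
p=W[:3,3];R=W[:3,:3];T=(P.reshape(-1,3)-p)@R
k=(np.abs(T[:,1])<28)&(T[:,2]<-10)&(T[:,2]>-85)&(T[:,0]>14)&(T[:,0]<95)
T=T[k]
for a in range(15,95,5):
    q=T[(T[:,0]>=a)&(T[:,0]<a+5)]
    if len(q)>10:
        top=np.percentile(q[:,2],3); print(a,'ztop',top.round(1),'y',q[:,1].min().round(1),q[:,1].max().round(1),q[q[:,2]<top+2][:,1].mean().round(1))
print('xmax',T[T[:,2]<-45][:,0].max())
E
```

```text
bridge ((621.27783203125, 189.5952606201172), (20.75191307067871, 116.35175323486328), 4.5131378173828125) 122.09871380524608
top0 [622.8   188.244 121.768] 4.4249763
side0 [618.701 193.652 120.823] 4.0283403
w [620.457 189.536 121.869] 4.5097933
15 ztop -65.9 y -21.6 21.4 0.1
20 ztop -65.8 y -21.5 21.6 0.0
25 ztop -65.8 y -21.4 21.9 0.3
30 ztop -65.8 y -21.4 21.6 0.3
35 ztop -65.8 y -21.5 21.9 0.2
40 ztop -65.8 y -21.2 21.6 0.2
45 ztop -65.8 y -21.5 21.8 0.2
50 ztop -67.7 y -23.2 23.6 0.4
55 ztop -67.8 y -23.5 23.7 0.3
60 ztop -67.8 y -23.2 23.9 0.3
65 ztop -67.7 y -23.5 24.0 0.3
70 ztop -67.3 y -22.6 23.5 0.4
75 ztop -65.8 y -20.7 21.6 0.1
xmax 76.99291012858939
```

The barrel is level and straight in the jaws, with its axis 44 mm behind the TCP and the glass end 76.5 mm ahead. The bridge is 114 mm ahead and laterally centred, so I have 60.5 mm to go to the stop. I'll lower to an axis height of 80 mm, then slide in.

```bash
python3 -m creep '[[0,0,3,0,255],[0,0,6,0,255],[0,0,9,0,255],[0,0,11,0,255],[0,0,11.5,0,255],[0,0,11.5,0,255],[0,0,11.5,0,255]]' 80
python3 -m creep '[[1,0,0,0,255],[2,0,0,0,255],[3,0,0,0,255],[4,0,0,0,255],[4.8,0,0,0,255],[5.4,0,0,0,255],[5.4,0,0,0,255],[5.4,0,0,0,255]]'
python3 - <<'E'
from h import *
c=grab('wrist','w5');d=grab('side','s5')
b=cv2.resize(d['pixels'][200:420,100:300],(400,440),interpolation=cv2.INTER_CUBIC)
a=cv2.resize(c['pixels'][:,:],(400,300),interpolation=cv2.INTER_AREA)
cv2.imwrite('pics/m5.png',np.hstack([np.vstack([a,np.zeros((140,400,3),np.uint8)]),b])[:,:,::-1])
w=c;P=cloud(w);W=w['W']@np.linalg.inv(np.array(w['T_tool_cam']));T=(P.reshape(-1,3)-W[:3,3])@W[:3,:3]
k=(T[:,2]<-70)&(T[:,2]>-95)&(T[:,0]>45)&(T[:,0]<90)&(np.abs(T[:,1])<75)
print('bridge in tool',cv2.minAreaRect(T[k][:,:2].astype(np.float32)),np.median(T[k][:,2]))
E
```

```text
time: 8.15
position: [509.6, 181.2, 40.1]
orientation: [[0.997, 0.074, 0.002], [0.074, -0.997, 0.0], [0.002, -0.0, -1.0]]
wrist_force: [-0.2, 0.3, -2.6]
finger_gap: 42.1
gripper_force: 82.0
time: 8.95
position: [561.9, 185.8, 38.5]
orientation: [[0.997, 0.075, -0.001], [0.075, -0.997, -0.0], [-0.001, 0.0, -1.0]]
wrist_force: [0.1, -0.3, -1.5]
finger_gap: 42.3
gripper_force: 82.0
bridge in tool ((59.455570220947266, 0.7846260070800781), (117.2359848022461, 20.492753982543945), 89.8807144165039) -83.75918022431425
```

View pics/m5.png

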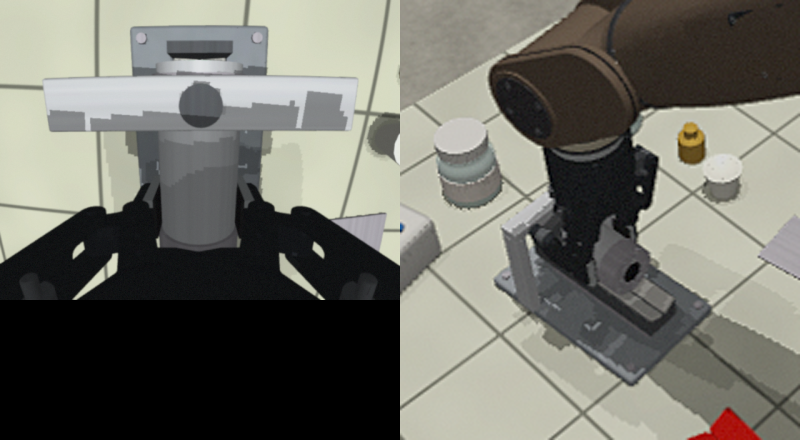

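The glass end is through under the bridge (row 65, left view), with the black stop plate just beyond at (200,47). About 6 mm to go. I'll advance gently, watching the force.

```bash
python3 -m creep '[[0.2,0,0,0,255],[0.4,0,0,0,255],[0.5,0,0,0,255],[0.5,0,0,0,255],[0.5,0,0,0,255]]'
python3 -m creep '[[0,0,0.3,0,255],[0,0,0.6,0,255],[0,0,0.8,0,255],[0,0,0.8,0,255],[0,0,0.8,0,255]]'
```

```text
time: 9.55
position: [567.2, 186.1, 38.8]
orientation: [[0.997, 0.075, -0.0], [0.075, -0.997, -0.0], [-0.0, 0.0, -1.0]]
wrist_force: [-0.4, -0.4, -2.3]
finger_gap: 42.0
gripper_force: 82.0
time: 10.05
position: [567.4, 186.2, 31.0]
orientation: [[0.997, 0.075, 0.001], [0.075, -0.997, 0.0], [0.001, -0.0, -1.0]]
wrist_force: [0.0, 0.3, -1.5]
finger_gap: 41.8
gripper_force: 82.2
```

```bash
python3 -m creep '[[0.1,0,0,0,255],[0.2,0,0,0,255],[0.2,0,0,0,255],[0.2,0,0,0,255]]'
python3 -m creep '[[0,0,0.2,0,255],[0,0,0.3,0,255],[0,0,0.3,0,255],[0,0,0.3,0,255]]'
```

```text
time: 10.45
position: [568.2, 186.3, 30.6]
orientation: [[0.997, 0.076, -0.003], [0.076, -0.997, -0.0], [-0.003, 0.0, -1.0]]
wrist_force: [-3.8, -1.2, 2.0]
finger_gap: 42.3
gripper_force: 82.3
time: 10.85
position: [568.2, 186.3, 28.2]
orientation: [[0.997, 0.076, -0.003], [0.076, -0.997, -0.0], [-0.003, 0.0, -1.0]]
wrist_force: [-6.1, -0.8, 5.1]
finger_gap: 41.7
gripper_force: 82.5
```

Stop contact is felt (about -6 N in x) and the block has begun to sink. I'll press about 4 mm more.

```bash
python3 -m creep '[[0,0,0.2,0,255],[0,0,0.3,0,255],[0,0,0.4,0,255],[0,0,0.4,0,255],[0,0,0.4,0,255],[0,0,0.4,0,255],[0,0,0.4,0,255]]'
python3 - <<'E'
from h import *
c=grab('wrist','w6');d=grab('side','s6')
b=cv2.resize(d['pixels'][250:420,130:280],(400,440),interpolation=cv2.INTER_CUBIC)
a=cv2.resize(c['pixels'][:,:],(400,300),interpolation=cv2.INTER_AREA)
cv2.imwrite('pics/m6.png',np.hstack([np.vstack([a,np.zeros((140,400,3),np.uint8)]),b])[:,:,::-1])
P=cloud(c);W=c['W']@np.linalg.inv(np.array(c['T_tool_cam']));T=(P.reshape(-1,3)-W[:3,3])@W[:3,:3]
k=(T[:,2]<-88)&(T[:,2]>-108)&(T[:,0]>38)&(T[:,0]<72)&(np.abs(T[:,1])<75)
r=cv2.minAreaRect(T[k][:,:2].astype(np.float32));zb=np.median(T[k][:,2])
print('bridge in tool',r,zb)
for a,b in((20,40),(66,75)):
    q=T[(np.abs(T[:,1])<4)&(T[:,0]>a)&(T[:,0]<b)&(T[:,2]>-85)];print('barrel top z',a,np.percentile(q[:,2],[5,50]),q[:,0].max())
print('forces',np.mean([robot.read_state()['wrist_force'] for _ in range(5)],0))
E
```

```text
time: 11.55
position: [568.3, 186.4, 25.0]
orientation: [[0.997, 0.076, -0.003], [0.076, -0.997, -0.0], [-0.003, 0.0, -1.0]]
wrist_force: [-8.4, -1.0, 8.1]
finger_gap: 41.5
gripper_force: 82.9
bridge in tool ((52.91846466064453, 0.61004638671875), (117.6596450805664, 20.47074317932129), 89.87201690673828) -97.36347768594871
barrel top z 20 [-66.30116052 -65.31171815] 33.30207665135222
barrel top z 66 [-68.24025076 -66.82233554] 74.96406525853949
forces [-7.90814875 -0.70200145  8.9276071 ]
```

View pics/m6.png

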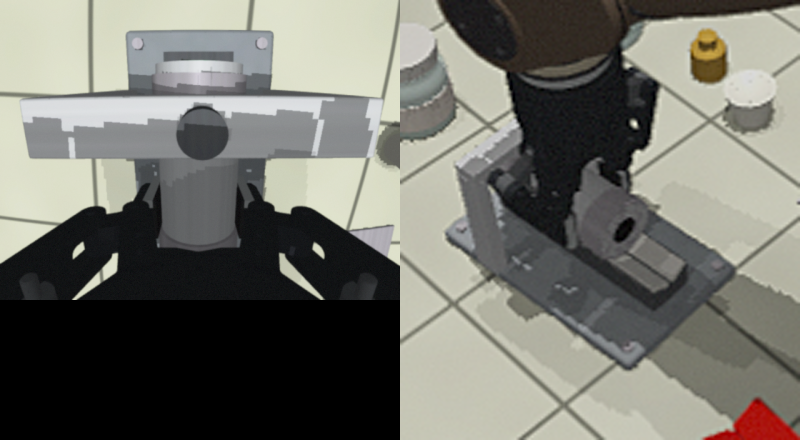

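The barrel is seated under the bridge. The glass end is at bay x ≈ 65 mm and its axis height is ≈ 69.5 mm, so the block has sunk about 5.5 mm. The ~11 N of press agrees with that. Hand in.

```bash
python3 -c "from bench import robot; print(robot.hand_in())"
```

```text
the job is handed in; nothing more can be done
None
```

I handed in the job with the barrel under the bridge, its glass end against the stop and the gripper holding it pressed into the V-block, which has sunk an estimated 5.5 mm of its 12 mm; the hand-in gave no verdict.

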